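# Unclamp a mould core insert from the slanted screw jig

### The job

The mould core insert is held down in the clamping jig by a slanted screw: with the insert still lying in its seat, unscrew the round knob until the screw is fully backed off at its stop. Then lift the insert out of the jig and lay it down gently, flat in the wooden tray, without dropping it. Leave the screw backed off and do not disturb the hammer, the tin and the loose steel bar.

Things in the scene. Friction and masses are not known exactly. Their poses are not given: they have to be found in the camera images.
- clamp_screw (a joint): travel of the clamp screw along its axis, m: 0 at the start (foot against the insert's shank), 0.020 at its stop, fully backed off. Turning the knob counter-clockwise seen from its free end raises screw and knob together, 6.2 mm per rad (quick-action thread): about 3.2 rad from start to stop. Stiff (0.35 N m), stays where left, hardly yields to pulling; can go down to -0.005.
- knob_mid (a point): centre of the round knurled steel knob at the screw's upper end: 34 mm diameter, 24 mm long. The point travels with the screw but does not turn. Its z axis is the screw axis, pointing out of the knob's free end: 33 degrees from vertical, (-0.545, 0, 0.839) in the jig's frame; its y axis is the jig's y. Nothing stands above or beside the knob.
- boss_top (a point): on the screw axis, 28 mm below the knob's centre at the start: upper end of the fixed threaded boss, 18 mm diameter, 18 mm long, held by a 16 mm thick arm that runs from it to the jig's -y side. Between boss and knob the bare stem is 8 mm thick and, at the start, 16 mm long.
- jig: fixed grey steel jig, origin at table height. Base plate 15 mm thick, x -75 to +55, y -110 to +80 mm. The insert lies along y at x = 0, axis 50 mm high: head (y 0 to 60) on a block 18 mm wide, two lips 45 mm high beside it at y 52 to 60; shank in a V rest at y -52, where the screw presses from above and the -x side. Slanted cheek at y -88 to -100 carries the screw.
- insert: loose bright metal mould core insert, 0.25 to 0.5 kg: square head 28 x 28 mm, 60 mm long, and round shank 12 mm thick, 80 mm long. Origin: head centre; y axis along its length, shank to -y. At the start it has the jig's axes and lies at (0, 30, 50) mm in the jig. Balances 11 mm from the origin towards the shank. Head sides (28 mm, along x) are free to grip at y -28 to +20.
- seat (a point): start place of the insert's head centre, fixed in the jig. Fingers beside the head can reach 30 mm below it before they meet the base plate. With the screw fully backed off the insert lifts straight up out of the jig; before that the screw's foot blocks its shank.
- shank_tip (a point): the centre of the free end of the insert's shank, 110 mm from the insert's origin.
- tray: fixed open wooden tray, outside 230 (its x) x 170 (its y) x 28 mm high, walls and floor 6 mm thick. Origin at the centre of its underside, at table height. Lying flat on its floor, the insert's axis is 20 mm above the table.
- hammer: bystander: hammer, 260 mm long, lying on the table to the right of the work.
- tin: bystander: closed metal tin, 64 mm in diameter and 75 mm high, standing on the table between the robot and the work.
- parallel: bystander: flat steel bar 90 x 30 x 16 mm lying on the table to the left of the work.
Things that resemble listed ones, but are neither listed nor needed, are in the scene too. Of the things like the jig, leave any that is purple or red; of the rest the smaller one is meant.

How it is judged:
On the way, in this order (a step that is already met when the one before it is completed fails the run):
1. the screw is fully backed off (within 1.5 mm of its stop) while the insert still lies in its seat (value of joint clamp_screw above 0.0185 m and distance of insert from where it was at the start of the episode below 0.012 m), for 0.2 s.
2. the insert is lifted clear of the jig in the gripper (value of joint clamp_screw above 0.0185 m and z of insert in the frame of jig above 0.09 m and contact force between the fingers and insert above 0.5 N), for 0.1 s.
At the end, for the whole second after the job is handed in: The insert lies at rest, flat on the tray floor (head centre and shank tip 10 to 26 mm above the tray underside) and inside its walls (both within 112 mm of the tray centre along, 82 mm across), and the clamp screw is still within 1.5 mm of its stop (above 0.0185) (value of joint clamp_screw above 0.0185 m and x of insert in the frame of tray between -0.112 and 0.112 m and y of insert in the frame of tray between -0.082 and 0.082 m and z of insert in the frame of tray between 0.01 and 0.026 m and x of shank_tip in the frame of tray between -0.112 and 0.112 m and y of shank_tip in the frame of tray between -0.082 and 0.082 m and z of shank_tip in the frame of tray between 0.01 and 0.026 m and linear speed of insert below 0.02 m/s and angular speed of insert below 0.2 rad/s); the robot touches nothing.
It fails at once if a bystander (hammer, tin or steel bar) is moved by more than 30 mm (distance of any of hammer, tin, parallel from where it was at the start of the episode above 0.03 m).
It fails at once if the insert is dropped or thrown (faster than 0.6 m/s while the fingers do not hold it) (linear speed of insert above 0.6 m/s and contact force between the fingers and insert below 0.1 N).
It also fails if it takes over 69 s, if anything falls off the work surface, if the arm or the gripper's body presses on something with over 40 N, if the wrist force passes 120 N, or if a joint passes its speed limit or range.

### The arm

A 6-joint arm with a two-finger parallel gripper is mounted at the origin on the work surface. World frame = base frame: x ahead of the robot, y to its left, z up, the work surface at z = 0. Lengths are in m, angles in rad, forces in N, time in s.
With the tool pointing down it reaches from about 0.425 to 0.95 m from the base axis. Payload 3.5 kg.
Tool frame: the origin (TCP) lies between the finger pads; the fingertips stand 17 mm ahead of it and the grasp point (between the pads) lies 2 mm behind it; z points along the fingers, y is the line along which they close (so a half turn about z gives the same grasp; the last joint's range is limited). The gripper opens to 85 mm and grips with 20 to 120 N. Pads are 22 mm wide; open, the fingers measure 114 mm over their backs; the gripper's body (76 mm by 85 mm) begins 54 mm behind the grasp point. The pads swing forward as they close: fully open they stand 13 mm farther back than shut.
Start: joints at [-1.371, 0.286, 1.577, -0, 1.279, -0.15], TCP at [0.231, -0.634, 0.248] pointing down, gripper open.
Joint ranges: [-2.77, 2.77], [-0.9, 2.22], [0.21, 2.48], [-1.53, 4.67], [0.24, 2.81], [-2.84, 2.84]. Speed limits (rad/s): [2.79, 2.79, 3.14, 3.14, 3.14, 3.14].

### API

Orientations are given as a unit quaternion [w, x, y, z].
In Python, from workcell import r gives the robot as it stands. The module is installed in compiled form; this text tells all that it offers.
- The arm moves only by the tool jog_arm, never from a script. Its arguments are lists of equal length, an entry for each row: "linear": the shift along the tool's x, y, z in cm, a list of three; "rot": the turn, a rotation vector about the tool's x, y, z in degrees, a list of three. A call has 1 to 20 rows; each row is the pose to reach, as a shift and turn from the pose commanded when the call began, along the tool's axes at that moment; what a row does not reach only later rows make up. A row lasts 1/10 s, in which the tool goes at most 50 mm and 8.59 degrees, less where a joint would pass 70% of its speed; a pose out of reach is approached as far as the arm can. A call with a gripper value outside its range is refused whole. "gripper" is the finger opening in cm, from 0 to 8.54, set as the call begins (left out, the last holds). The fingers move at their own pace and stop on an object; "force" is the grip in N (left out, the last holds). Time passes only in rows, so rows that repeat a pose let the fingers close. It gives the time, the measured TCP pose, the force, the opening and the grip force at its end, in the units of the state.
- r.sense(): the state, without advancing time (a new reading comes with each control period).
- r.camera(name): name is "scene" or "top"; returns the picture (384x512x3 uint8, red, green, blue); there is no depth.
- r.camera_model(name): a dict with "K" (3x3 intrinsics, pixels), "dist_coeffs" ([k1, k2, p1, p2, k3] as OpenCV has them; the pictures are not rectified), "eye" and "rotation" of the camera in the world. Camera axes: x right, y down, z forward; pixel columns grow to the right and rows downward; lengths in m; the calibration is good to about 2 mm. A picture is of the moment at which its call begins. camera_model takes no time and is no camera call.
- r.finish_job(): hands the job in; it is judged then, once.
The state is a dict: "time_s": time; "joint_positions": joint angles; "joint_vel": joint speeds; "tau": joint torques, N m; "eef_pos": TCP position; "tcp_rot": TCP orientation; "contact_force": force on the tool from outside, world axes, zero at the start; "wrist_torque": the same for the moment, N m; "width": finger opening in m; "grasp_force": force on a finger pad.
Only numpy, scipy, OpenCV 4.12 (cv2) and the standard library are available. Lean on these libraries where they do the work, as an engineer would, in place of code of your own. Each camera call takes 0.05 s, during which the arm holds its last target. There are 200 camera calls.

## Working session

There is one attempt and no reset: what is moved stays moved. The work goes in short steps, Python scripts to look and compute and a tool call to move; the robot and the scene stay as the last step left them, time stands still between calls to the robot, and variables do not carry over. Pictures are saved under pics/ and viewed, at most 10 in all, crops included, and the job is handed in when it is done.

Besides the shell and the picture viewer there is one more tool, called after "Call:" as name(argument=value, ...) on one line, values as JSON. jog_arm: Moves the arm, as the interface text tells. Its arguments: {"type":"object","properties":{"linear":{"type":"array","items":{"type":"array","items":{"type":"number"}}},"rot":{"type":"array","items":{"type":"array","items":{"type":"number"}}},"gripper":{"type":"number"},"force":{"type":"number"}},"required":["linear","rot"]}

```bash
mkdir -p pics; cat > h.py <<'E'
import numpy as np, cv2
from workcell import r
def model(n):
    m=r.camera_model(n); return np.array(m["K"]),np.array(m["dist_coeffs"]),np.array(m["eye"]),np.array(m["rotation"])
def ray(n,uv):
    K,d,e,R=model(n)
    p=cv2.undistortPoints(np.array(uv,float).reshape(-1,1,2),K,d).reshape(-1,2)
    D=np.c_[p,np.ones(len(p))]@R.T
    return e,D
def plane(n,uv,z):
    e,D=ray(n,uv); return e+D*((z-e[2])/D[:,2])[:,None]
def proj(n,P):
    K,d,e,R=model(n)
    Q=(np.array(P,float).reshape(-1,3)-e)@R
    return cv2.projectPoints(Q,np.zeros(3),np.zeros(3),K,d)[0].reshape(-1,2)
def snap(n,f):
    im=r.camera(n); cv2.imwrite("pics/"+f,im[:,:,::-1]); return im
E
python3 - <<'E'
from h import *
for n in("scene","top"):
    snap(n,n+"0.png"); K,d,e,R=model(n); print(n,K,d,e,R)
print(r.sense())
E
```

```text
scene [[399.63141988   0.         262.94106267]
 [  0.         399.63141988 197.32083901]
 [  0.           0.           1.        ]] [-0.13112456  0.          0.          0.          0.        ] [0.92682727 0.60171974 1.1318025 ] [-0.09385148  0.2449635   0.90927852 -0.32310579]
top [[464.37376013   0.         255.27731495]
 [  0.         464.37376013 189.22685429]
 [  0.           0.           1.        ]] [-0.10351675  0.          0.          0.          0.        ] [ 0.18954694 -0.12426707  1.5020047 ] [ 0.07219061 -0.69374121  0.71304307 -0.07128277]
{'time_s': 0.1, 'joint_positions': array([-1.37101657e+00,  2.87108060e-01,  1.57805331e+00, -2.10364448e-05,
        1.27862137e+00, -1.50011249e-01]), 'joint_vel': array([ 0.00062225, -0.00322759, -0.00546362, -0.00072512,  0.00069391,
        0.00094444]), 'tau': array([ 9.30795832e-04, -4.07298160e+01, -2.93698454e+01, -1.28195820e-04,
        3.41523373e-03,  9.05354426e-06]), 'eef_pos': array([ 0.23122486, -0.63355177,  0.24705251]), 'tcp_rot': array([-1.09445336e-03,  9.84743608e-01,  1.74008124e-01, -3.73125275e-05]), 'contact_force': array([ 1.17800913, -0.7355166 , -0.27974554]), 'wrist_torque': array([-0.01255061,  0.04592519,  0.00520092]), 'grasp_force': 0.0, 'width': 0.08520994663982649}
```

View pics/scene0.png

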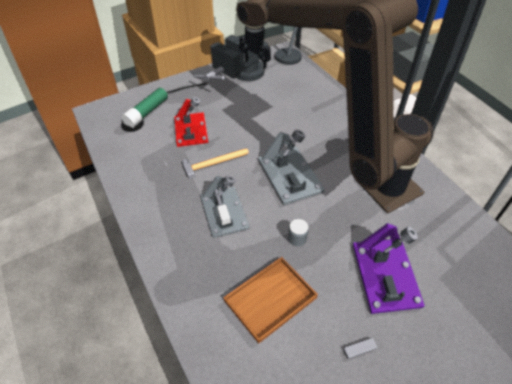

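View pics/top0.png

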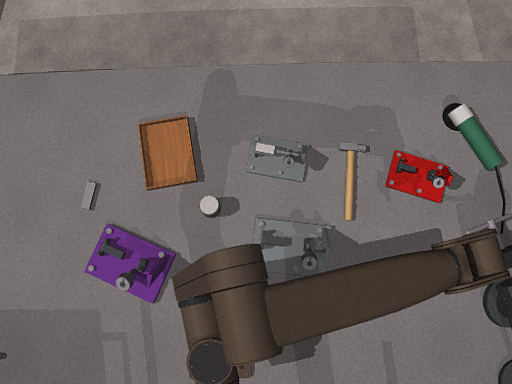

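The scene view shows the smaller grey jig with the bright insert near (223,208). In the top view it is at about (280,158), with its knob near (290,160). The tray is at (168,152) in the top view. Camera rotations are quaternions.

```bash
sed -i 's/np.array(m\["rotation"\])$/Rot.from_quat(m["rotation"],scalar_first=True).as_matrix()/; 1a from scipy.spatial.transform import Rotation as Rot' h.py
python3 - <<'E'
from h import *
a=cv2.imread("pics/top0.png")[125:195,235:320]; b=cv2.imread("pics/scene0.png")[165:245,190:260]
a=cv2.resize(a,None,fx=7,fy=7,interpolation=cv2.INTER_CUBIC)
b=cv2.resize(b,None,fx=7,fy=7,interpolation=cv2.INTER_CUBIC)
cv2.imwrite("pics/ca.png",a);cv2.imwrite("pics/cb.png",b)
print(plane("top",[[280,158],[168,152],[209,206]],0.0),plane("scene",[[223,208]],0.05))
im=cv2.imread("pics/top0.png"); hsv=cv2.cvtColor(im,cv2.COLOR_BGR2HSV)
m=cv2.inRange(hsv,(5,120,60),(20,255,255)); m[:, 230:]=0; m[210:]=0;m[:100]=0
c=max(cv2.findContours(m,0,2)[0],key=cv2.contourArea); rr=cv2.minAreaRect(c); print(rr)
P=plane("top",cv2.boxPoints(rr),0.028);print(P,P.mean(0))
E
```

```text
[[ 0.60358795 -0.21224931  0.        ]
 [ 0.63556593  0.16447495  0.        ]
 [ 0.44713091  0.02684398  0.        ]] [[ 0.60935172 -0.18294071  0.05      ]]
((166.19651794433594, 152.2774658203125), (67.96956634521484, 51.2432746887207), 81.25383758544922)
[[0.73415331 0.27071015 0.028     ]
 [0.75591457 0.09882968 0.028     ]
 [0.52278324 0.06367929 0.028     ]
 [0.50147551 0.22975187 0.028     ]] [0.62858166 0.16574275 0.028     ]
```

View pics/ca.png

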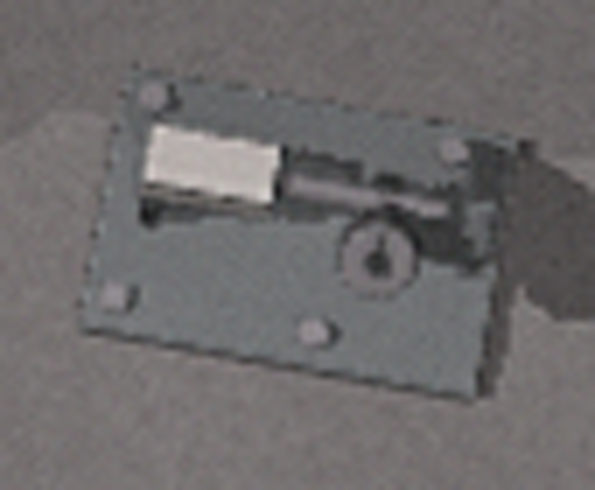

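View pics/cb.png

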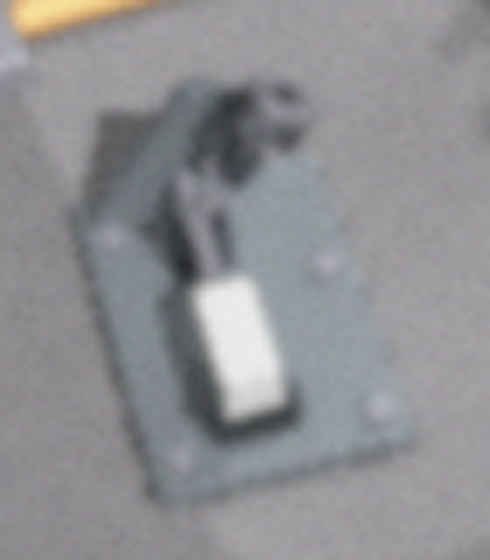

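```bash
cat >> h.py <<'E'
def up(p,o): return (np.array(p,float)+.5)/7-.5+np.array(o)
def tri(us,ut):
    A=[];b=[]
    for n,u in(("scene",us),("top",ut)):
        e,D=ray(n,[u]); d=D[0]/np.linalg.norm(D[0]); M=np.eye(3)-np.outer(d,d); A.append(M); b.append(M@e)
    x=np.linalg.lstsq(np.vstack(A),np.hstack(b),rcond=None); return x[0],x[1]**.5
def fit2(J,W):
    J=np.array(J,float);W=np.array(W)[:,:2];a=J-J.mean(0);b=W-W.mean(0)
    th=np.arctan2((a[:,0]*b[:,1]-a[:,1]*b[:,0]).sum(),(a*b).sum())
    R=np.array([[np.cos(th),-np.sin(th)],[np.sin(th),np.cos(th)]]); t=W.mean(0)-R@J.mean(0)
    return th,t,(J@R.T+t-W)
E
python3 - <<'E'
from h import *
T=(235,125);S=(190,165)
J=np.array([[55,80],[55,-110],[-75,-110],[-75,80]])/1e3
H=np.array([[14,60],[14,0],[-14,0],[-14,60]])/1e3
w1=plane("top",up([[133,70],[535,140],[475,398],[82,328]],T),.015)
w2=plane("top",up([[150,127],[282,148],[273,203],[145,185]],T),.064)
w3=plane("scene",up([[75,215],[400,440],[160,500]],S),.015)
w4=plane("scene",up([[222,425],[192,287],[243,278],[285,398]],S),.064)
for a in((J,w1),(H,w2),(np.r_[J,H],np.r_[w1,w2]),(H,w4),(np.r_[J,H,H],np.r_[w1,w2,w4])):
    th,t,e=fit2(*a);print(np.degrees(th),t,np.abs(e).max(0)); 
k=tri(up([285,105],S),up([377,258],T)); print(k)
c,s=np.cos(th),np.sin(th); d=k[0][:2]-t; print("knob top in jig",c*d[0]+s*d[1],-s*d[0]+c*d[1])
# measured-plane alternative: knob end on axis through (0,-52,50): param
for L in (.05,.06,.07,.08,.09): 
    p=np.array([-.545*L,-.052,.05+.839*L]); w=[t[0]+c*p[0]-s*p[1],t[1]+s*p[0]+c*p[1],p[2]]
    print(L,(proj("top",w)-up([377,258],T)),(proj("scene",w)-up([285,105],S)))
# tray
P=plane("top",cv2.boxPoints(((166.2,152.3),(67.97,51.24),81.25)),.028)
E
```

```text
-12.542404268256778 [ 0.61328709 -0.19332819] [0.00164216 0.00417305]
-10.152664642639746 [ 0.61458305 -0.19070974] [0.00089608 0.00117696]
-12.27533451407783 [ 0.61336086 -0.19188062] [0.00157683 0.00576081]
-13.506551118300168 [ 0.61735439 -0.17910916] [0.00566287 0.01232541]
-12.318180806100424 [ 0.61489002 -0.18767145] [0.00927532 0.0203266 ]
(array([ 0.55604321, -0.22885383,  0.12282035]), array([0.00365695]))
knob top in jig -0.04870616709645201 -0.05278867288459055
0.05 [[-0.22465118 -3.31687798]] [[-6.23788295  7.33918767]]
0.06 [[-0.34924386 -2.38111248]] [[-4.84881016  5.37392217]]
0.07 [[-0.4754806  -1.43318914]] [[-3.44828407  3.39308534]]
0.08 [[-0.60339378 -0.47287205]] [[-2.03620401  1.39654972]]
0.09 [[-0.73301665  0.50008077]] [[-0.61246894 -0.61581232]]
```

```bash
cat >> h.py <<'E'
TH=np.radians(-12.3); T0=np.array([.6134,-.1920,0])
RJ=Rot.from_euler('z',TH).as_matrix()
def jig(p): return T0+RJ@np.array(p,float)
AX=RJ@np.array([-.545,0,.839])
MID=jig([-.0414,-.052,.1138])
def R_knob(deg):
    z=-AX; x=RJ@np.array([0,1.,0]); y=np.cross(z,x)
    return Rot.from_matrix(np.c_[x,y,z])*Rot.from_euler('z',deg,degrees=True)
def rel(p,R):
    s=r.sense(); C=Rot.from_quat(s["tcp_rot"],scalar_first=True)
    print("lin cm",np.round(C.inv().apply(np.array(p)-s["eef_pos"])*100,2),"rot deg",np.round((C.inv()*R).as_rotvec(degrees=True),1))
E
python3 - <<'E'
from h import *
print(MID,AX); rel(MID+AX*.07,R_knob(97)); rel([.4,-.5,.3],R_knob(50))
E
```

```text
[ 0.56187273 -0.23398691  0.1138    ] [-0.53248984  0.11610156  0.839     ]
lin cm [ 41.53 -28.23   7.53] rot deg [-7.5 32.9 38.2]
lin cm [20.43 -6.77 -5.27] rot deg [-19.6  26.6  -7.5]
```

Call:
jog_arm(linear=[[4,-2.8,0],[8,-5.6,0],[12.4,-8.5,0],[16.6,-11.3,0],[20.8,-14.1,0],[25,-17,0],[29,-19.7,0],[33.2,-22.6,0],[37.4,-25.4,0],[41.5,-28.2,0],[41.5,-28.2,0],[41.5,-28.2,3.5],[41.5,-28.2,7.5],[41.5,-28.2,7.5],[41.5,-28.2,7.5]], rot=[[-0.8,3.3,3.8],[-1.5,6.6,7.6],[-2.2,10,11.4],[-3,13.2,15.2],[-3.8,16.5,19],[-4.5,19.8,22.8],[-5.2,23,26.6],[-6,26.4,30.4],[-6.8,29.7,34.2],[-7.5,32.9,38.2],[-7.5,32.9,38.2],[-7.5,32.9,38.2],[-7.5,32.9,38.2],[-7.5,32.9,38.2],[-7.5,32.9,38.2]], gripper=8.5, force=60)

```text
time_s: 1.6
eef_pos: [0.5241, -0.2274, 0.1729]
tcp_rot: [0.014, 0.945, -0.161, 0.284]
contact_force: [-0.2, -0.4, 0.1]
width: 0.0851
grasp_force: 0.0
```

```bash
python3 - <<'E'
from h import *
s=r.sense();print(s["time_s"],s["joint_positions"],s["eef_pos"],s["contact_force"]); rel(MID,R_knob(97))
a=snap("top","t1.png")[110:210,220:340,::-1]; b=snap("scene","s1.png")[150:250,180:300,::-1]
o=np.vstack([cv2.resize(a,None,fx=3,fy=3),cv2.resize(b,None,fx=3,fy=3)])
o=np.hstack([cv2.resize(a,None,fx=3.3,fy=3.3),cv2.resize(b,None,fx=3.3,fy=3.3)]);cv2.imwrite("pics/c1.png",o)
E
```

```text
1.6 [-0.69063811 -0.09767779  2.21154554  0.48839392  0.55795204  0.86182557] [ 0.5241314  -0.22738647  0.17287772] [-0.18044723 -0.41064768  0.10989661]
lin cm [-0.03 -0.17  7.04] rot deg [ 0.1 -0.  -0. ]
```

View pics/c1.png

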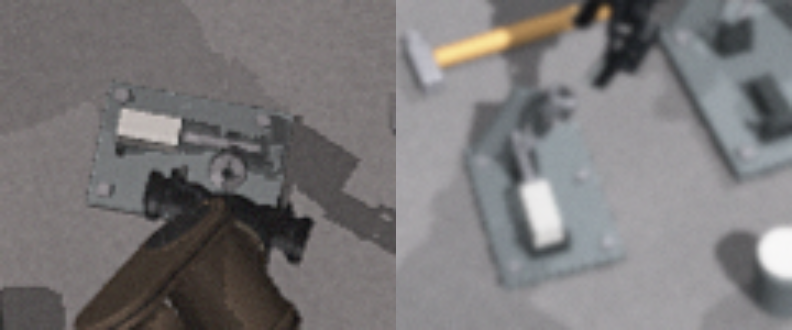

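The fingers straddle the knob line: in the top crop the knob is at (228,168) and the fingertips at (155,190) and (295,240). j6 is 0.86, which leaves room for −3.2 rad, so I'll advance and grip softly first.

Call:
jog_arm(linear=[[0,-0.2,2],[0,-0.2,4],[0,-0.2,5.5],[0,-0.2,7],[0,-0.2,7]], rot=[[0,0,0],[0,0,0],[0,0,0],[0,0,0],[0,0,0]])

```text
time_s: 2.2
eef_pos: [0.5634, -0.2342, 0.1157]
tcp_rot: [0.014, 0.945, -0.16, 0.285]
contact_force: [0.3, 0.2, -0.2]
width: 0.0849
grasp_force: 0.0
```

Call:
jog_arm(linear=[[0,0,0],[0,0,0],[0,0,0],[0,0,0],[0,0,0],[0,0,0],[0,0,0],[0,0,0]], rot=[[0,0,0],[0,0,0],[0,0,0],[0,0,0],[0,0,0],[0,0,0],[0,0,0],[0,0,0]], gripper=2.5, force=25)

```text
time_s: 3.0
eef_pos: [0.5631, -0.232, 0.1163]
tcp_rot: [0.013, 0.945, -0.16, 0.285]
contact_force: [-1.3, 6.0, 6.5]
width: 0.0333
grasp_force: 24.8
```

```bash
python3 - <<'E'
from h import *
s=r.sense();print(s); C=Rot.from_quat(s["tcp_rot"],scalar_first=True);print("tool force",C.inv().apply(s["contact_force"])); rel(MID,R_knob(97))
E
```

```text
{'time_s': 3.0, 'joint_positions': array([-0.6471902 ,  0.084498  ,  2.15465234,  0.58286763,  0.43217464,
        0.78361527]), 'joint_vel': array([ 0.00326506, -0.00047583,  0.00099335,  0.00085208, -0.00117716,
        0.00031651]), 'tau': array([-2.97168911e+00, -2.52247864e+01, -2.42164475e+01, -1.21800788e-02,
       -1.54825140e+00, -6.73756585e-02]), 'eef_pos': array([ 0.56314979, -0.23201196,  0.11630174]), 'tcp_rot': array([ 0.01265407,  0.94497996, -0.15999316,  0.28505251]), 'contact_force': array([-1.26729299,  6.0019443 ,  6.49973588]), 'wrist_torque': array([ 0.6991011 , -0.00515153,  0.30906684]), 'grasp_force': 24.828075170516968, 'width': 0.033308778051494674}
tool force [ 0.75993328 -5.73781575 -6.80998571]
lin cm [-0.18  0.24  0.16] rot deg [-0.1 -0.1  0.1]
```

Call:
jog_arm(linear=[[0,-0.2,0],[0,-0.2,0],[0,-0.2,0],[0,-0.2,-0.06],[0,-0.2,-0.14],[0,-0.2,-0.22],[0,-0.2,-0.3],[0,-0.2,-0.39],[0,-0.2,-0.48],[0,-0.2,-0.48]], rot=[[0,0,0],[0,0,0],[0,0,0],[0,0,-6],[0,0,-13],[0,0,-20],[0,0,-28],[0,0,-36],[0,0,-44],[0,0,-44]], gripper=2.5, force=80)

```text
time_s: 4.0
eef_pos: [0.5608, -0.2295, 0.1202]
tcp_rot: [0.119, 0.936, 0.207, 0.259]
contact_force: [-4.8, 7.1, 6.2]
width: 0.0324
grasp_force: 79.2
```

```bash
cat > st.py <<'E'
from h import *
s=r.sense(); C=Rot.from_quat(s["tcp_rot"],scalar_first=True);print(s["time_s"],"tool F",C.inv().apply(s["contact_force"]),"tool M",C.inv().apply(s["wrist_torque"]),"j",s["joint_positions"],"w",s["width"])
print("pos along axis",(s["eef_pos"]-MID)@AX*100, "angle",(R_knob(97).inv()*C).as_rotvec(degrees=True), "perp in jig", RJ.T@(s["eef_pos"]-MID)*100)
E
python3 st.py
```

```text
4.0 tool F [ 2.17153182 -5.84196711 -8.55209658] tool M [ 0.73668918  0.24845379 -0.07952291] j [-0.64593353  0.07061612  2.16047222  0.57127957  0.43895315  0.02682024] w 0.03236240321937847
pos along axis 0.6499464358272478 angle [  0.05960208   0.13182355 -44.18658331] perp in jig [-0.20453062  0.41480797  0.6418084 ]
```

Call:
jog_arm(linear=[[0.05,-0.2,-0.15],[0.05,-0.2,-0.23],[0.05,-0.2,-0.32],[0.05,-0.2,-0.4],[0.05,-0.2,-0.49],[0.05,-0.2,-0.58],[0.05,-0.2,-0.66],[0.05,-0.2,-0.75],[0.05,-0.2,-0.84],[0.05,-0.2,-0.92],[0.05,-0.2,-1.01]], rot=[[0,0,0],[0,0,-8],[0,0,-16],[0,0,-24],[0,0,-32],[0,0,-40],[0,0,-48],[0,0,-56],[0,0,-64],[0,0,-72],[0,0,-80]])

```text
time_s: 5.1
eef_pos: [0.554, -0.2265, 0.1259]
tcp_rot: [0.256, 0.584, 0.76, 0.121]
contact_force: [-2.2, 1.9, -1.9]
width: 0.0319
grasp_force: 84.0
```

```bash
python3 st.py; python3 - <<'E'
from h import *
a=snap("top","t2.png")[110:210,220:340,::-1]; b=snap("scene","s2.png")[150:250,180:300,::-1]
cv2.imwrite("pics/c2.png",np.hstack([cv2.resize(a,None,fx=3.3,fy=3.3),cv2.resize(b,None,fx=3.3,fy=3.3)]))
E
```

```text
5.1 tool F [ 2.67118672 -2.2474711   0.22573014] tool M [0.27562021 0.46397158 0.40778693] j [-0.64878746  0.04450479  2.17438965  0.55420614  0.45181206 -1.35366266] w 0.03187830951231227
pos along axis 1.525216444509822 angle [ 9.10742791e-02  2.58419605e-02 -1.24188812e+02] perp in jig [-0.93255382  0.56730751  1.21212707]
```

View pics/c2.png

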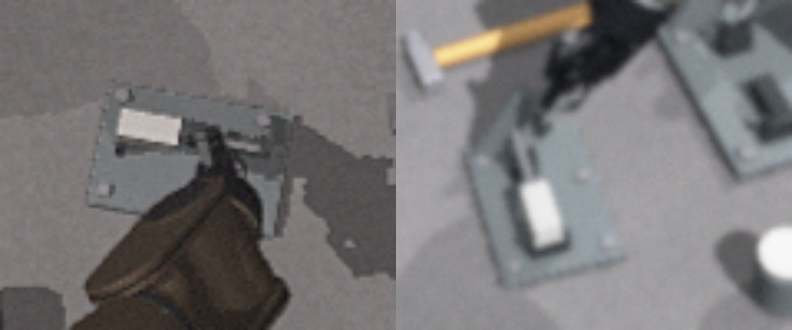

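Call:
jog_arm(linear=[[0,0,-0.09],[0,0,-0.17],[0,0,-0.26],[0,0,-0.35],[0,0,-0.43],[0,0,-0.52],[0,0,-0.6]], rot=[[0,0,-8],[0,0,-16],[0,0,-24],[0,0,-32],[0,0,-40],[0,0,-48],[0,0,-56]])

```text
time_s: 5.9
eef_pos: [0.5494, -0.227, 0.1302]
tcp_rot: [0.282, 0.16, 0.946, -0.014]
contact_force: [-13.1, -3.3, 2.1]
width: 0.0317
grasp_force: 84.8
```

```bash
python3 st.py
```

```text
5.9 tool F [ 8.2084492  -7.03237694 -8.28174313] tool M [0.84914729 1.65077673 0.51818555] j [-0.65412603  0.02840716  2.18097772  0.54106714  0.46155655 -2.31980145] w 0.03173117539009224
pos along axis 2.115877357140809 angle [-2.45713215e-01  1.63681834e-01  1.79911194e+02] perp in jig [-1.36421762  0.41928514  1.63573153]
```

Call:
jog_arm(linear=[[0,0,-0.03],[0,0,-0.06]], rot=[[0,0,-4],[0,0,-8]])

```text
time_s: 6.1
eef_pos: [0.549, -0.2272, 0.1308]
tcp_rot: [0.281, 0.095, 0.954, -0.033]
contact_force: [-15.0, -4.1, 1.9]
width: 0.032
grasp_force: 85.0
```

```bash
python3 st.py
```

```text
6.1 tool F [10.6493626  -7.08008614 -9.00983105] tool M [0.7078767  1.93136157 0.47163638] j [-0.65493182  0.02642014  2.18152249  0.53961046  0.4628502  -2.45579785] w 0.032033841528115316
pos along axis 2.1946439248437333 angle [ -0.2462976    0.17363665 172.06426495] perp in jig [-1.40613651  0.38889087  1.70238322]
```

Call:
jog_arm(linear=[[-0.1,0.1,-0.1],[-0.1,0.1,-0.15],[-0.1,0.1,-0.2],[-0.1,0.1,-0.2]], rot=[[0,0,-5],[0,0,-10],[0,0,-15],[0,0,-15]])

```text
time_s: 6.5
eef_pos: [0.5502, -0.2277, 0.1326]
tcp_rot: [0.276, -0.024, 0.958, -0.071]
contact_force: [3.7, -9.1, -12.2]
width: 0.032
grasp_force: 82.5
```

```bash
python3 st.py
```

```text
6.5 tool F [ 4.00764439 -7.20250994 13.28221216] tool M [1.11722972 0.74976649 1.2780908 ] j [-0.65340125  0.02496535  2.18046731  0.53893401  0.45846848 -2.70402581] w 0.031978310478165115
pos along axis 2.2696332051970742 angle [1.22511480e-01 4.48737178e-01 1.57699832e+02] perp in jig [-1.2724923   0.36486699  1.87857557]
```

Torque jumped to 1.28 N·m, so the stop has been reached. I'll release and back off.

Call:
jog_arm(linear=[[0,0,0],[0,0,0],[0,0,0],[0,0,0],[0,0,0],[0,0,-2],[0,0,-5],[0,0,-9],[0,0,-12],[0,0,-12]], rot=[[0,0,0],[0,0,0],[0,0,0],[0,0,0],[0,0,0],[0,0,0],[0,0,0],[0,0,0],[0,0,0],[0,0,0]], gripper=8.5)

```text
time_s: 7.5
eef_pos: [0.4881, -0.2127, 0.2406]
tcp_rot: [0.279, -0.031, 0.957, -0.074]
contact_force: [0.6, 0.1, 0.0]
width: 0.0848
grasp_force: 0.0
```

```bash
python3 - <<'E'
from h import *
a=snap("top","t3.png")[115:205,230:330,::-1]; b=snap("scene","s3.png")[160:250,185:265,::-1]
cv2.imwrite("pics/c3.png",np.hstack([cv2.resize(a,None,fx=4.4,fy=4.4,interpolation=2),cv2.resize(b,None,fx=4.4,fy=4.4,interpolation=2)]))
A=cv2.imread("pics/top0.png");B=cv2.imread("pics/t3.png")
m=cv2.inRange(B,(170,170,170),(255,255,255)); m0=cv2.inRange(A,(170,170,170),(255,255,255))
for q in(m0,m):
    q[:140]=0;q[160:]=0;q[:,:245]=0;q[:,285:]=0; c=max(cv2.findContours(q,0,1)[0],key=cv2.contourArea); rr=cv2.minAreaRect(c);print(rr); P=plane("top",cv2.boxPoints(rr),.064); print(P.round(4).tolist(),P.mean(0))
print(jig([0,.03,.064])); s=r.sense();print(s["joint_positions"],s["eef_pos"])
E
```

```text
((264.7720031738281, 148.00399780273438), (17.97798728942871, 7.423746585845947), 10.30484676361084)
[[0.6147, -0.1299, 0.064], [0.6391, -0.1348, 0.064], [0.6267, -0.1916, 0.064], [0.6023, -0.1865, 0.064]] [ 0.62070634 -0.16069938  0.064     ]
((264.8243408203125, 148.05406188964844), (18.08388900756836, 7.726752281188965), 9.462321281433105)
[[0.6136, -0.1299, 0.064], [0.6391, -0.1347, 0.064], [0.6275, -0.1919, 0.064], [0.602, -0.1869, 0.064]] [ 0.62053505 -0.16086433  0.064     ]
[ 0.61979091 -0.16268863  0.064     ]
[-0.71929848 -0.29364166  2.24929731  0.41556449  0.70836649 -2.60729959] [ 0.48752571 -0.21175483  0.23592511]
```

View pics/c3.png

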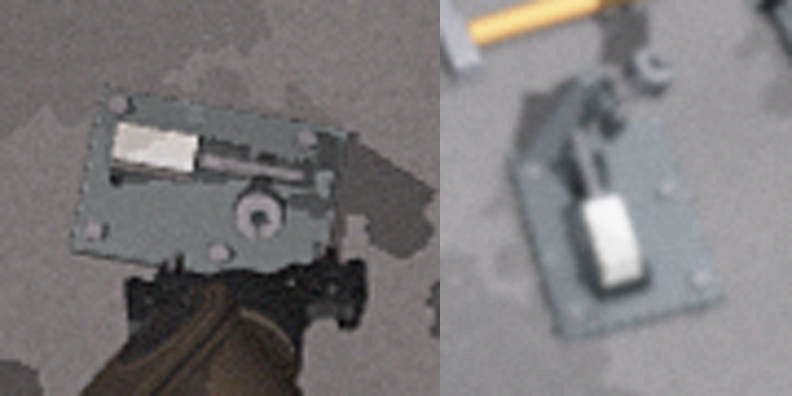

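The insert is still in its seat (pixel drift under 0.1 px) and the knob has clearly risen: top crop (260,218), scene crop (652,70). Now the grasp pose.

```bash
cat >> h.py <<'E'
def R_down(xyaw): return Rot.from_euler('z',xyaw,degrees=True)*Rot.from_euler('x',180,degrees=True)
G=np.array([.6188,-.1690,.055])
E
python3 - <<'E'
from h import *
rel([G[0],G[1],.20],R_down(78.2)); rel([.5,-.16,.27],R_down(78.2))
E
```

```text
lin cm [-9.63  4.51  9.51] rot deg [ 22.8  30.8 102.2]
lin cm [-3.36  4.56 -2.8 ] rot deg [ 22.8  30.8 102.2]
```

Call:
jog_arm(linear=[[-1,1,-1],[-2,2,-2],[-3,3,-2.8],[-3.4,4,-2.8],[-3.4,4.5,-2.8],[-3.4,4.5,-2.8],[-3.4,4.5,-2.8],[-4,4.5,-1.5],[-5,4.5,0],[-6,4.5,2],[-7,4.5,4],[-8,4.5,6],[-9,4.5,8],[-9.6,4.5,9.5],[-9.6,4.5,9.5],[-9.6,4.5,9.5],[-9.6,4.5,9.5]], rot=[[1.6,2.2,7.3],[3.3,4.4,14.6],[4.9,6.6,21.9],[6.5,8.8,29.2],[8.1,11,36.5],[9.8,13.2,43.8],[11.4,15.4,51.1],[13,17.6,58.4],[14.7,19.8,65.7],[16.3,22,73],[17.9,24.2,80.3],[19.5,26.4,87.6],[21.2,28.6,94.9],[22.8,30.8,102.2],[22.8,30.8,102.2],[22.8,30.8,102.2],[22.8,30.8,102.2]], gripper=6.5)

```text
time_s: 9.3
eef_pos: [0.6178, -0.1685, 0.1986]
tcp_rot: [-0.002, 0.775, 0.631, -0.001]
contact_force: [-0.1, 0.4, 1.5]
width: 0.0653
grasp_force: 0.0
```

```bash
python3 - <<'E'
from h import *
s=r.sense();print(s["eef_pos"],s["joint_positions"],s["width"]);rel(G,R_down(78.2))
E
```

```text
[ 0.61780729 -0.16849259  0.19856249] [-4.24449800e-01  2.55869121e-01  1.70743122e+00 -7.63430961e-05
  1.18185010e+00 -2.20215470e-01] 0.06527055180962522
lin cm [-0.04  0.16 14.36] rot deg [-0.2 -0.   0.1]
```

Call:
jog_arm(linear=[[0,0.1,4],[0,0.1,7],[0,0.1,9],[0,0.1,10.5],[0,0.1,12],[0,0.1,13.3],[0,0.1,14.2],[0,0.1,14.2]], rot=[[0,0,0],[0,0,0],[0,0,0],[0,0,0],[0,0,0],[0,0,0],[0,0,0],[0,0,0]])

```text
time_s: 10.1
eef_pos: [0.6182, -0.1687, 0.0558]
tcp_rot: [-0.002, 0.776, 0.631, -0.001]
contact_force: [-0.0, -1.0, 0.7]
width: 0.0648
grasp_force: 0.0
```

Call:
jog_arm(linear=[[0,0,0],[0,0,0],[0,0,0],[0,0,0],[0,0,0],[0,0,0],[0,0,0]], rot=[[0,0,0],[0,0,0],[0,0,0],[0,0,0],[0,0,0],[0,0,0],[0,0,0]], gripper=2, force=50)

```text
time_s: 10.8
eef_pos: [0.6191, -0.1691, 0.0585]
tcp_rot: [-0.001, 0.776, 0.631, -0.001]
contact_force: [-2.9, 1.7, 5.4]
width: 0.0272
grasp_force: 49.9
```

Call:
jog_arm(linear=[[0,0,-0.5],[0,0,-1],[0,0,-2],[0,0,-3.2],[0,0,-5],[0,0,-7],[0,0,-9],[0,0,-11],[0,0,-12],[0,0,-12]], rot=[[0,0,0],[0,0,0],[0,0,0],[0,0,0],[0,0,0],[0,0,0],[0,0,0],[0,0,0],[0,0,0],[0,0,0]], force=70)

```text
time_s: 11.8
eef_pos: [0.6205, -0.1696, 0.18]
tcp_rot: [0.001, 0.776, 0.631, 0.001]
contact_force: [0.7, 0.6, -3.8]
width: 0.0269
grasp_force: 69.1
```

```bash
python3 - <<'E'
from h import *
s=r.sense();print(s["eef_pos"],s["contact_force"],s["width"],s["grasp_force"])
a=snap("top","t4.png")[100:220,130:330,::-1]; b=snap("scene","s4.png")[130:270,170:300,::-1]
cv2.imwrite("pics/c4.png",np.hstack([cv2.resize(a,(500,300),interpolation=2),cv2.resize(b,(279,300),interpolation=2)]))
P=plane("top",cv2.boxPoints(((166.2,152.3),(67.97,51.24),81.25)),.028)
c=P.mean(0); yaw=np.radians(9.3); u=np.array([np.cos(yaw),np.sin(yaw),0])
tgt=c+u*(.040-.008); tgt[2]=.12; print(c,tgt); rel(tgt,R_down(9.3))
E
```

```text
[ 0.62046101 -0.16964562  0.18003092] [ 0.74924032  0.59640297 -3.84018633] 0.02689479851315032 69.13132309913635
[0.6285034  0.16572995 0.028     ] [0.66008278 0.17090128 0.12      ]
lin cm [34.11 -2.91  5.71] rot deg [-0.2  0.1 68.9]
```

View pics/c4.png

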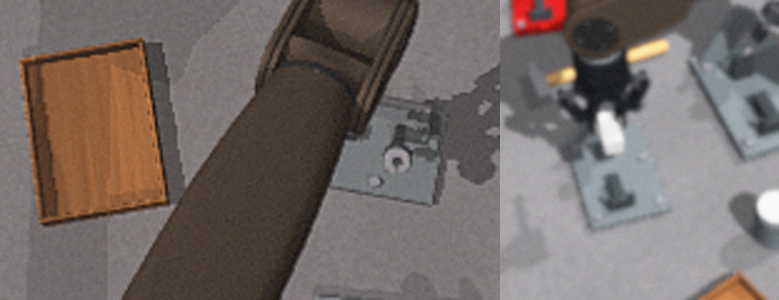

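The insert is held (3.8 N, 27 mm opening) and the seat is empty. The scene crop shows the insert in the fingers at (607,132). Next I carry it over the tray.

Call:
jog_arm(linear=[[1.5,-0.1,0],[4,-0.3,0],[7,-0.6,0],[10.2,-0.9,0],[13.4,-1.1,0],[16.6,-1.4,0],[19.8,-1.7,0],[23,-2,0],[26.2,-2.2,0],[29.4,-2.5,0],[32,-2.7,0],[33.5,-2.8,0],[34.1,-2.9,0],[34.1,-2.9,3],[34.1,-2.9,5.7],[34.1,-2.9,5.7]], rot=[[0,0,3],[0,0,8],[0,0,14],[0,0,20],[0,0,26],[0,0,32],[0,0,38],[0,0,44],[0,0,50],[0,0,56],[0,0,62],[0,0,66],[0,0,69],[0,0,69],[0,0,69],[0,0,69]])

```text
time_s: 13.5
eef_pos: [0.6557, 0.1703, 0.1127]
tcp_rot: [-0.001, 0.997, 0.08, -0.008]
contact_force: [-0.8, -1.3, -5.9]
width: 0.0268
grasp_force: 69.3
```

```bash
python3 - <<'E'
from h import *
s=r.sense();print(s["eef_pos"],s["contact_force"],s["width"],s["joint_positions"])
a=snap("top","t5.png")[90:220,110:260,::-1]; b=snap("scene","s5.png")[230:350,190:330,::-1]
cv2.imwrite("pics/c5.png",np.hstack([cv2.resize(a,(390,338),interpolation=2),cv2.resize(b,(394,338),interpolation=2)]))
rel([.6601,.1709,.035],R_down(9.3))
E
```

```text
[0.6556614  0.17026534 0.11268111] [-0.83721344 -1.31759121 -5.90012598] 0.026815273419620537 [0.10404498 0.42950961 1.65262248 0.00170855 1.07611825 1.51342632]
lin cm [ 0.13 -0.01  8.35] rot deg [-0.1  0.4 -0.1]
```

View pics/c5.png

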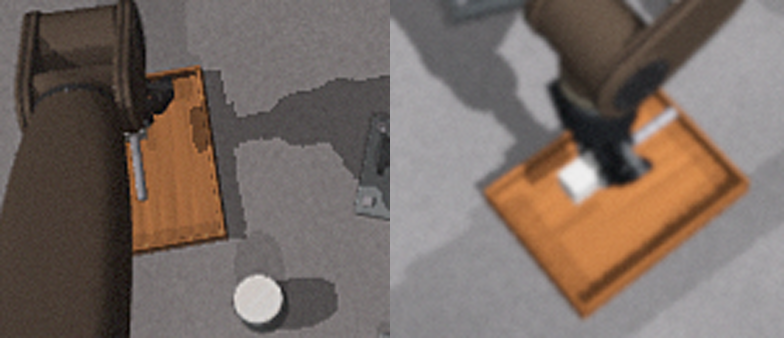

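The insert hangs above the tray with its shank inside: top crop tip at (140,198), head at scene crop (578,180). I'll lower it gently.

Call:
jog_arm(linear=[[0.1,0,2],[0.1,0,4],[0.1,0,5.5],[0.1,0,6.5],[0.1,0,7.2],[0.1,0,7.6],[0.1,0,7.6],[0.1,0,7.6],[0.1,0,7.6]], rot=[[0,0,0],[0,0,0],[0,0,0],[0,0,0],[0,0,0],[0,0,0],[0,0,0],[0,0,0],[0,0,0]])

```text
time_s: 14.5
eef_pos: [0.662, 0.171, 0.0455]
tcp_rot: [-0.001, 0.997, 0.08, -0.0]
contact_force: [-0.8, 0.7, -4.0]
width: 0.0268
grasp_force: 69.7
```

Call:
jog_arm(linear=[[0,0,0.4],[0,0,0.8],[0,0,1.2],[0,0,1.4],[0,0,1.4],[0,0,1.4]], rot=[[0,0,0],[0,0,0],[0,0,0],[0,0,0],[0,0,0],[0,0,0]])

```text
time_s: 15.1
eef_pos: [0.6613, 0.1709, 0.0304]
tcp_rot: [-0.001, 0.997, 0.08, -0.001]
contact_force: [0.1, -0.2, -3.9]
width: 0.0264
grasp_force: 69.6
```

Call:
jog_arm(linear=[[0,0,0.1],[0,0,0.2],[0,0,0.25],[0,0,0.25],[0,0,0.25]], rot=[[0,0,0],[0,0,0],[0,0,0],[0,0,0],[0,0,0]])

```text
time_s: 15.6
eef_pos: [0.6615, 0.171, 0.0286]
tcp_rot: [-0.001, 0.997, 0.08, -0.001]
contact_force: [-2.4, 0.6, -1.0]
width: 0.0267
grasp_force: 70.1
```

Call:
jog_arm(linear=[[0,0,0.1],[0,0,0.15],[0,0,0.15],[0,0,0.15]], rot=[[0,0,0],[0,0,0],[0,0,0],[0,0,0]], force=20)

```text
time_s: 16.0
eef_pos: [0.6615, 0.171, 0.0285]
tcp_rot: [-0.001, 0.997, 0.08, -0.001]
contact_force: [-5.6, -2.1, 6.8]
width: 0.0265
grasp_force: 71.0
```

Call:
jog_arm(linear=[[0,0,0],[0,0,0],[0,0,0],[0,0,0],[0,0,0],[0,0,-1],[0,0,-3],[0,0,-6],[0,0,-10],[0,0,-14],[0,0,-14]], rot=[[0,0,0],[0,0,0],[0,0,0],[0,0,0],[0,0,0],[0,0,0],[0,0,0],[0,0,0],[0,0,0],[0,0,0],[0,0,0]], gripper=6)

```text
time_s: 17.1
eef_pos: [0.666, 0.1713, 0.1762]
tcp_rot: [-0.001, 0.997, 0.08, 0.007]
contact_force: [0.9, -0.4, 1.0]
width: 0.06
grasp_force: 0.0
```

```bash
python3 - <<'E'
from h import *
s=r.sense();print(s["time_s"],s["eef_pos"],s["contact_force"],s["width"])
a=snap("top","t6.png")[90:220,110:320,::-1]; b=snap("scene","s6.png")[160:350,180:330,::-1]
cv2.imwrite("pics/c6.png",np.hstack([cv2.resize(a,(500,310),interpolation=2),cv2.resize(b,(245,310),interpolation=2)]))
E
```

```text
17.1 [0.66597688 0.17134388 0.17624874] [ 0.89702271 -0.35130004  1.03465686] 0.059987659452465265
```

View pics/c6.png

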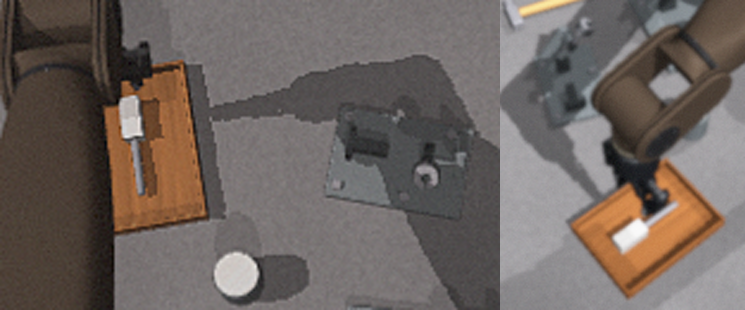

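The insert lies flat in the tray: top crop head at (132,118), shank tip at (140,190). The gripper is clear and the knob is still raised at (425,175).

```bash
python3 -c "
from workcell import r
print(r.finish_job())"
```

```text
the job is handed in; nothing more can be done
None
```

I unscrewed the knob until the torque jumped at its stop, then laid the insert flat in the tray without dropping it, kept clear of the hammer, tin and bar, and handed the job in at about 17 s; no verdict came back.

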